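# Seat a reed pair and hold the wind key at its third click

### The job

Lay the two nickel reed blocks flat in the reed seat, each inside the pocket of its own length with its brass screw plate at the end nearest the seat's upright rail, and let go of them. Then press the chrome ball of the station's spring wind key down past its first two clicks to the third, not on to the stop, and finish while still holding it there with the fingers so that it cannot spring back. Leave the other things on the bench where they are.

Things in the scene. Friction and masses are not known exactly. Their poses are not given: they have to be found in the camera images.
- long_reed: the longer nickel-plated reed block: a flat bar 72 long (its x) x 22 wide (its y) x 12 mm thick, about 110 g, lying loose on the bench; a brass screw plate 12 x 18 x 4 mm stands on top near its +x end (overall height there 16 mm), a thin brass reed tongue runs along the rest. Origin: centre of the underside
- long_reed_clamp (a point): top of the screw plate of the long block, 28 mm from the block's centre towards its +x end, 16 mm above its underside
- short_reed: the shorter nickel-plated reed block: 50 (x) x 22 (y) x 12 mm, about 80 g, same screw plate near its +x end. Origin: centre of the underside
- short_reed_clamp (a point): top of the screw plate of the short block, 17 mm from the block's centre towards its +x end, 16 mm above its underside
- seat: the fixed reed seat: grey plate 125 (x) x 145 (y) x 8 mm with two pockets side by side, long sides along its x, 80 mm between centres. Pocket walls are 5 mm wide and rise 4 mm above the plate, with 3 mm of play on every side of the block. A rail 8 mm wide, its top 28 mm above the bench, stands on the +x edge (away from the robot). Origin: centre of the underside
- long_pocket (a point): centre of the floor of the long pocket (inside 78 x 28 mm), 8 mm above the bench; x points to the rail, z up
- short_pocket (a point): centre of the floor of the short pocket (inside 56 x 28 mm), 8 mm above the bench; x points to the rail, z up
- station: the fixed grey tuning station: base plate 310 (x) x 170 (y) x 12 mm; housing 135 x 160 mm, 102 mm high, on its far half (gauge on top to 114 mm); two cheeks 104 mm high carry the key's hinge 85 mm above the bench. The key points along the station's -x, towards the robot. Origin: on the bench below the hinge axis, x away from the robot
- wind_knob (a point): chrome ball of 28 mm diameter on the free end of the wind key, 120 mm from the hinge axis; this point is the ball's centre, 109 mm above the bench at rest. It goes down in a shallow arc (sideways travel under 3 mm): the clicks lie 15.6, 31 and 46.5 mm below rest, the stop 61.5 mm below rest
- wind_key (a joint): hinged spring key, 0 = up at rest, grows as the ball is pressed down: first click 0.13, second 0.26, third 0.39, stop 0.52 rad. Pressing takes about 5 N at the start, 8 N at the third click and 10 N at the stop, plus or minus 2 N (hardest just past each click, easiest just before the next); it springs up by itself from anywhere when let go
- end_plate: bystander: flat hexagonal rosewood concertina end plate, 150 mm across corners, 8 mm thick (12 mm with buttons); origin under its centre
- celluloid_button: bystander: tortoiseshell celluloid button, 18 mm diameter, 13 mm high; origin under its centre
- hammer: bystander: small jeweller's hammer with brass head lying on the bench, 200 mm long
- weight: bystander: knobbed brass weight, 32 mm diameter, 38 mm high; origin under its centre
- screw_jar: bystander: glass jar with steel lid, 50 mm diameter, 60 mm high; origin under its centre
- rest_block: bystander: pale wooden block 70 x 30 x 22 mm; origin under its centre

How it is judged:
By the outcome, as a careful person would: the job done as asked, in the order asked, and still so for the second after the job is handed in, while the arm keeps its last pose, push and grip.
It also fails if it takes over 67 s, if anything falls off the work surface, if the arm or the gripper's body presses on something with over 40 N, if the wrist force passes 120 N, or if a joint passes its speed limit or range.

### The arm

A 6-joint arm with a two-finger parallel gripper is mounted at the origin on the work surface. World frame = base frame: x ahead of the robot, y to its left, z up, the work surface at z = 0. Lengths are in m, angles in degrees, forces in N, time in s.
With the tool pointing down it reaches from about 0.35 to 0.925 m from the base axis. Payload 6.4 kg.
Tool frame: the origin (TCP) lies on the centre line of the jaws, within the pads' length; the fingertips stand 22 mm ahead of it and the grasp point (between the pads) lies 3 mm ahead of it; z points along the fingers, y is the line along which they close (so a half turn about z gives the same grasp; the last joint's range is limited). The gripper opens to 94 mm and grips with 3 to 60 N. Pads are 16 mm wide; open, the fingers measure 119 mm over their backs; the gripper's body (75 mm by 177 mm) begins 78 mm behind the grasp point.
Start: joints at [-81.022, 14.043, 89.255, -0, 76.702, -9.975], TCP at [0.211, -0.615, 0.227] pointing down, gripper open.
Joint ranges: [-179.41, 179.41], [-58.25, 129.5], [7.25, 145.43], [-54.29, 234.29], [11.92, 165.04], [-157.13, 157.13]. Speed limits (degrees/s): [147.25, 147.25, 180, 180, 180, 180].

### API

Orientations are given as [roll, pitch, yaw] about the fixed x, y, z axes, in that order (R = Rz(yaw) Ry(pitch) Rx(roll)).
In Python, from plant import bot gives the robot as it stands.
- The arm moves only by the tool carry_out, never from a script. Its arguments are lists of equal length, an entry for each row: "delta_pos": the shift along the world's x, y, z in m, a list of three; "yaw": the turn about the world's z in rad. A call has 1 to 20 rows; each row is the pose to reach, as a shift and turn from the pose commanded when the call began; what a row does not reach only later rows make up. A row lasts 1/12 s, in which the tool goes at most 41.7 mm and 7.16 degrees, less where a joint would pass 70% of its speed; a pose out of reach is approached as far as the arm can. A call with a gripper value outside its range is refused whole. "fingers" is the opening, from 0 (shut) to 1 (fully open), set as the call begins (left out, the last holds). The fingers move at their own pace and stop on an object; "newtons" is the grip in N (left out, the last holds). Time passes only in rows, so rows that repeat a pose let the fingers close. It gives the time, the measured TCP pose, the force, the opening and the grip force at its end, in the units of the state.
- bot.observe(): the state, without advancing time (a new reading comes with each control period).
- bot.capture(name): name is "side" or "top"; returns the picture (400x640x3 uint8, red, green, blue); there is no depth.
- bot.get_calibration(name): a dict with "fx", "fy", "cx", "cy" (pixels), "world_to_cam" (4x4, takes a point from world to camera coordinates). Camera axes: x right, y down, z forward; pixel columns grow to the right and rows downward; lengths in m; the calibration is good to about 2 mm. A picture is of the moment at which its call begins. get_calibration takes no time and is no camera call.
- bot.job_done(): hands the job in; it is judged then, once.
Trained networks look in the newest picture that a camera, given by its name, has taken for a name from the list of things; names that differ only in an ending like _2 or _b are one class to them, and where a whole thing is asked for, a point or a joint stands for the part that bears it (a point fixed in the world has none). Each returns a list of dicts, best first, with "conf" (0 to 1); they miss things now and then, are a little off and sometimes report something else, mostly with a low value. They report only what shows in the picture. A call takes as long as a camera call.
- bot.look_for(label, camera): "centre" ([column, row] in pixels, amid what is visible of it).
The state is a dict: "t": time; "joints": joint angles; "qvel": joint speeds; "joint_efforts": joint torques, N m; "ee_pos": TCP position; "ee_rot": TCP orientation; "force": force on the tool from outside, world axes, zero at the start; "moment": the same for the moment, N m; "opening": finger opening in m; "grasp_force": force on a finger pad.
Only numpy, scipy, OpenCV 4.12 (cv2) and the standard library are available. Lean on these libraries where they do the work, as an engineer would, in place of code of your own. Each camera call takes 0.05 s, during which the arm holds its last target. There are 200 camera calls.

## Working session

There is one attempt and no reset: what is moved stays moved. The work goes in short steps, Python scripts to look and compute and a tool call to move; the robot and the scene stay as the last step left them, time stands still between calls to the robot, and variables do not carry over. Pictures are saved under pics/ and viewed, at most 10 in all, crops included, and the job is handed in when it is done.

Besides the shell and the picture viewer there is one more tool, called as name([rows], argument=value, ...), one row to a line, values as JSON. carry_out: Moves the arm, as the interface text tells. Its arguments: {"type":"object","properties":{"delta_pos":{"type":"array","items":{"type":"array","items":{"type":"number"}}},"yaw":{"type":"array","items":{"type":"number"}},"fingers":{"type":"number"},"newtons":{"type":"number"}},"required":["delta_pos","yaw"]}

```bash
mkdir -p pics
cat > h.py <<'E'
from plant import bot
import numpy as np, cv2
def cal(n):
    c=bot.get_calibration(n); return c["fx"],c["fy"],c["cx"],c["cy"],np.array(c["world_to_cam"])
def unproj(n,uv,z):
    fx,fy,cx,cy,T=cal(n); R=T[:3,:3]; o=-R.T@T[:3,3]
    d=R.T@np.array([(uv[0]-cx)/fx,(uv[1]-cy)/fy,1]); return o+d*(z-o[2])/d[2]
def proj(n,p):
    fx,fy,cx,cy,T=cal(n); q=T[:3,:3]@np.array(p)+T[:3,3]; return np.array([fx*q[0]/q[2]+cx,fy*q[1]/q[2]+cy])
def snap(n,f):
    im=np.array(bot.capture(n)); cv2.imwrite(f"pics/{f}.png",im[:,:,::-1]); return im
E
python3 - <<'E'
from h import *
np.set_printoptions(precision=4,suppress=True)
for n in("top","side"):
    im=snap(n,n+"0"); fx,fy,cx,cy,T=cal(n); print(n,fx,cx,cy,"cam at",-T[:3,:3].T@T[:3,3], T[:3,:3].tolist())
    for l,z in(("long_reed",.012),("short_reed",.012),("long_reed_clamp",.016),("short_reed_clamp",.016),("seat",.008),("wind_knob",.109),("station",.1)):
        for d in bot.look_for(l,n)[:2]: print(l,np.round(d["centre"],1),round(d["conf"],2),unproj(n,d["centre"],z))
print(bot.observe())
E
```

```text
top 469.35100594700924 311.15427533683646 195.9464436098525 cam at [ 0.3923 -0.0036  1.4504] [[-0.023095817956323417, -0.999688395953387, 0.009470701614599338], [-0.9927992568177162, 0.0218207964331785, -0.1177857737810991], [0.11754241300534392, -0.012122864313609552, -0.9929938656938999]]
long_reed [197.  182.7] 0.71 [0.6116 0.3305 0.012 ]
short_reed [204.4 243.8] 0.69 [0.4232 0.307  0.012 ]
long_reed_clamp [200.2 185.3] 0.46 [0.6026 0.3197 0.016 ]
seat [279.9 184. ] 0.77 [0.6025 0.0748 0.008 ]
wind_knob [398.6 202.4] 0.61 [ 0.5269 -0.2713  0.109 ]
station [381.6 170.3] 0.89 [ 0.6231 -0.2276  0.1   ]
side 464.0506099368294 313.95949177544816 205.30297118047366 cam at [0.5062 0.937  0.8714] [[-0.9936783985040375, -0.11011026469913571, 0.02188538220679781], [-0.0864634745545629, 0.6262852471385509, -0.7747843937409662], [0.07160522267547113, -0.7717788017459991, -0.6318466374533506]]
long_reed [290.2 332.8] 0.92 [0.6065 0.3334 0.012 ]
short_reed [369.5 334.6] 0.7 [0.4336 0.3163 0.012 ]
long_reed_clamp [289.8 331.2] 0.77 [0.6076 0.3323 0.016 ]
short_reed_clamp [369.1 330.9] 0.69 [0.435  0.3096 0.016 ]
seat [304.7 253.3] 0.58 [0.6062 0.0829 0.008 ]
wind_knob [400.9 213.8] 0.54 [0.3683 0.0096 0.109 ]
wind_knob [342.7 150.6] 0.44 [ 0.5349 -0.2683  0.109 ]
station [298.4 175.6] 0.77 [ 0.6524 -0.1323  0.1   ]
{'t': 0.8, 'joints': array([-81.0217,  14.0442,  89.2558,   0.0007,  76.7015,  -9.9767]), 'qvel': array([ 0.0372, -0.0085, -0.0102, -0.014 , -0.0742, -0.0685]), 'joint_efforts': array([ -0.0006, -41.5806, -31.4861,   0.0685,   0.0288,  -0.    ]), 'ee_pos': array([ 0.2111, -0.6148,  0.2274]), 'ee_rot': array([-179.9987,   -0.0009,   18.9549]), 'force': array([0.1579, 0.2292, 0.7853]), 'moment': array([0.0051, 0.0458, 0.0154]), 'grasp_force': 0.0, 'opening': 0.09446397234955013}
```

View pics/top0.png

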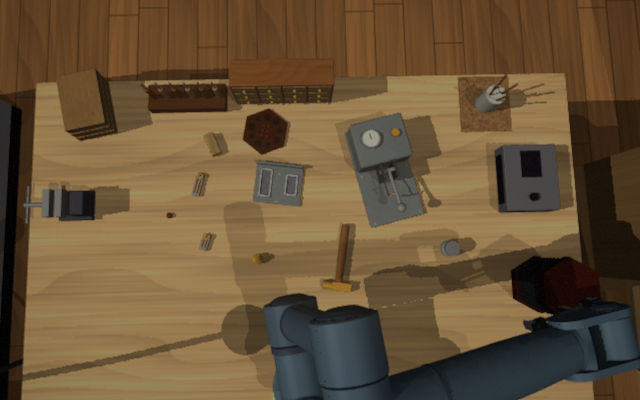

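View pics/side0.png

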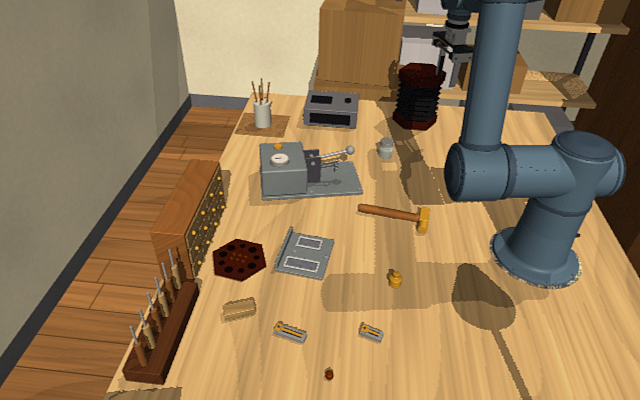

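The top view shows the long reed near (199,183), the short reed near (206,241), the seat at (280,184) with its long pocket on the left (265,181) and short pocket on the right (291,185), and the ball near (401,207). The side view agrees. I'll zoom in for yaw and for which end has the screw plate.

Run:
```python
from h import *
t=cv2.imread("pics/top0.png"); s=cv2.imread("pics/side0.png")
def c(im,u,v,w,h,k): return cv2.resize(im[v:v+h,u:u+w],(w*k,h*k),interpolation=cv2.INTER_CUBIC)
A=np.hstack([c(t,180,165,40,30,10),c(t,186,226,40,30,10)])
B=np.hstack([c(s,264,312,50,36,8),c(s,346,314,50,36,8)])
cv2.imwrite("pics/z1.png",np.vstack([A,B]))
A=np.hstack([c(t,245,155,80,60,5),c(t,362,160,80,60,5)])
B=np.hstack([c(s,265,222,80,60,5),c(s,290,130,80,60,5)])
cv2.imwrite("pics/z2.png",np.vstack([A,B]))
```

```text
(no output)
```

View pics/z1.png

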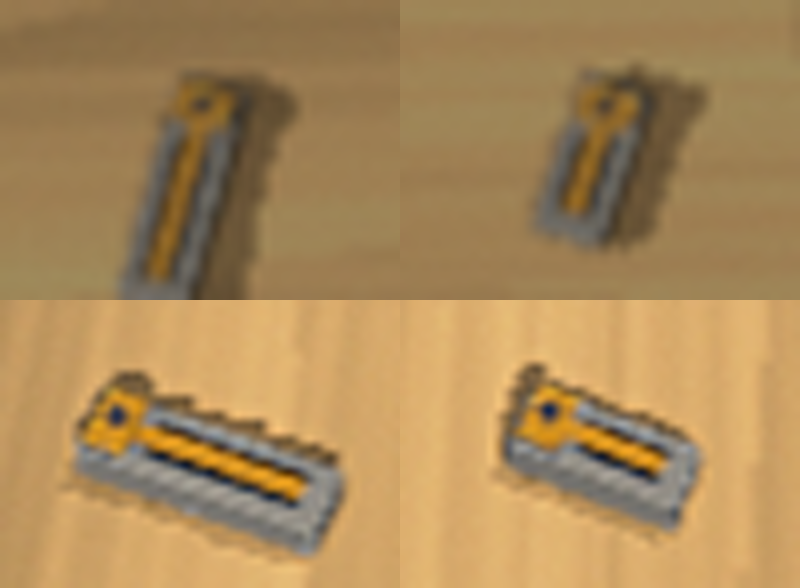

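View pics/z2.png

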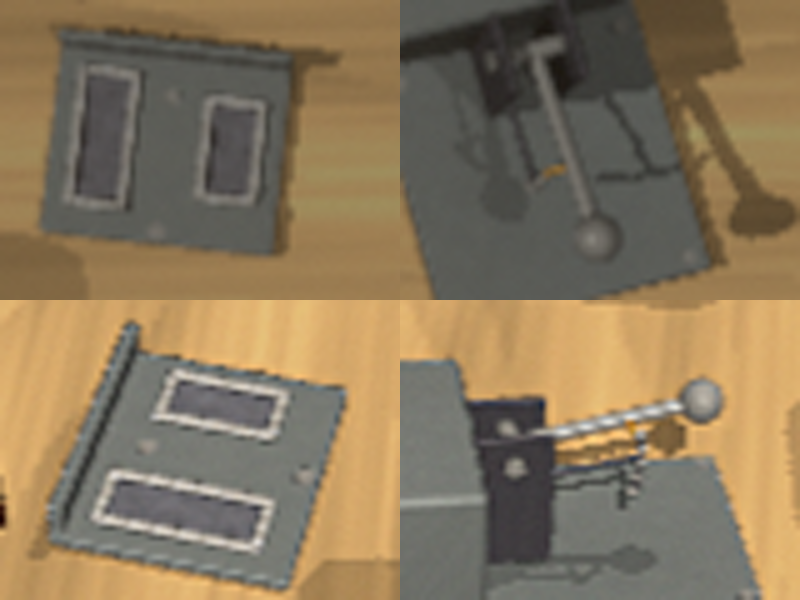

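The crops show both screw plates at the far (+x) ends, so each block needs only a small turn. The pockets, long on the left and short on the right, and the ball are clear. Next I fit poses by least squares to the corners I read off, using both views.

```bash
cat > fit.py <<'E'
from h import *
from scipy.optimize import least_squares
def fit(obs,x0):
    def pt(p,m): c,s=np.cos(p[2]),np.sin(p[2]); return [p[0]+c*m[0]-s*m[1],p[1]+s*m[0]+c*m[1],m[2]]
    f=lambda p:np.concatenate([proj(n,pt(p,m))-uv for n,m,uv in obs])
    r=least_squares(f,x0,x_scale=[.1,.1,1],loss="soft_l1"); return r.x,np.abs(f(r.x)).reshape(-1,2)
def px(x,y,k,ox,oy,u,v): return np.array([(x-ox+.5)/k-.5+u,(y-oy+.5)/k-.5+v])
E
python3 - <<'E'
from fit import *
np.set_printoptions(precision=4,suppress=True)
TL=lambda x,y:px(x,y,10,0,0,180,165); TS=lambda x,y:px(x,y,10,400,0,186,226)
SL=lambda x,y:px(x,y,8,0,300,264,312); SS=lambda x,y:px(x,y,8,400,300,346,314)
def rd(L,c,T,S): pass
o=[("top",(.028,0,.016),TL(203,103)),("side",(.028,0,.016),SL(117,415)),("side",(-.036,.011,.012),SL(314,522)),("side",(-.036,-.011,.012),SL(342,474)),("side",(.036,.011,.012),SL(76,448)),("side",(-.036,.011,0),SL(312,555))]
print("long",*fit(o,[.61,.33,-.2]))
o=[("top",(.017,0,.016),TS(606,105)),("side",(.017,0,.016),SS(549,410)),("side",(-.025,.011,.012),SS(677,498)),("side",(-.025,-.011,.012),SS(698,446)),("side",(.025,.011,.012),SS(508,440)),("top",(-.025,.011,.012),TS(538,228)),("top",(-.025,-.011,.012),TS(605,242)),("side",(-.025,.011,0),SS(675,530))]
print("short",*fit(o,[.43,.31,-.2]))
T=lambda x,y:px(x,y,5,0,0,245,155); S=lambda x,y:px(x,y,5,0,300,265,222)
def pk(L,tc,sc):
    a,b=L/2,.019  # order: far-left, far-right, near-right, near-left
    C=[(a,b,.012),(a,-b,.012),(-a,-b,.012),(-a,b,.012)]
    return [("top",m,T(*p)) for m,p in zip(C,tc)]+[("side",m,S(*p)) for m,p in zip(C,sc)]
print("lp",*fit(pk(.088,[(80,65),(140,68),(127,208),(67,203)],[(95,520),(115,470),(273,495),(258,552)]),[.6,.11,-.1]))
print("sp",*fit(pk(.066,[(205,95),(267,100),(257,205),(196,200)],[(152,417),(172,368),(290,393),(274,438)]),[.6,.03,-.1]))
o=[("top",(-.0625,.0725,.008),T(42,230)),("top",(-.0625,-.0725,.008),T(275,253)),("side",(-.0625,-.0725,.008),S(345,388)),("side",(-.0625,.0725,.008),S(286,580)),("side",(-.0625,.0725,0),S(286,590)),("top",(.0585,.0725,.028),T(60,34)),("top",(.0585,-.0725,.028),T(290,58))]
print("seat",*fit(o,[.6,.07,-.1]))
a=px(597,240,5,400,0,362,160);b=px(702,400,5,400,300,290,130)
print("knob",a,b,unproj("top",a,.109),unproj("side",b,.109))
h=px(545,48,5,400,0,362,160);print("hinge",unproj("top",h,.09))
E
```

```text
long [ 0.6084  0.329  -0.267 ] [[0.2438 0.0573]
 [0.1701 0.1004]
 [0.0204 1.0489]
 [0.39   0.9004]
 [0.419  0.4298]
 [0.2333 0.1839]]
short [ 0.4305  0.3062 -0.2892] [[0.1608 0.1414]
 [0.3844 0.0928]
 [0.2584 0.4081]
 [0.4804 0.884 ]
 [0.4286 0.1498]
 [0.5483 0.0196]
 [0.3001 0.5362]
 [0.1072 0.3438]]
lp [ 0.6096  0.1211 -0.1081] [[0.5119 0.2237]
 [0.321  0.2209]
 [0.4231 0.2602]
 [0.7016 0.2075]
 [0.8189 0.6036]
 [0.8894 1.0404]
 [0.756  0.1983]
 [0.6084 0.8935]]
sp [ 0.5996  0.0422 -0.1191] [[0.2228 0.1544]
 [0.4316 0.0235]
 [0.554  0.0497]
 [0.6108 0.1356]
 [0.2949 0.6283]
 [0.0969 0.2798]
 [0.0406 1.0969]
 [0.1607 0.4635]]
seat [ 0.6059  0.0806 -0.1258] [[0.5714 0.117 ]
 [0.4632 0.117 ]
 [0.314  0.7134]
 [0.3157 0.1688]
 [0.2095 0.009 ]
 [0.3048 0.5204]
 [0.5847 0.4787]]
knob [401.  207.6] [350.  149.6] [ 0.5117 -0.2775  0.109 ] [ 0.5131 -0.2772  0.109 ]
hinge [ 0.6275 -0.2559  0.09  ]
```

The fits agree between views. Seat yaw is about -0.12, the pockets sit at (.610,.121) and (.600,.042), and the pocket spacing comes out at 79.5 mm against the given 80. I'm moving over the long reed.

carry_out([
  [0.397,0.944,-0.05],
  [0.397,0.944,-0.05],
  [0.397,0.944,-0.05],
  [0.397,0.944,-0.05],
  [0.397,0.944,-0.05],
  [0.397,0.944,-0.05],
  [0.397,0.944,-0.05],
  [0.397,0.944,-0.05],
  [0.397,0.944,-0.05],
  [0.397,0.944,-0.05],
  [0.397,0.944,-0.05],
  [0.397,0.944,-0.05],
  [0.397,0.944,-0.05],
  [0.397,0.944,-0.05],
  [0.397,0.944,-0.05],
  [0.397,0.944,-0.05],
  [0.397,0.944,-0.05],
  [0.397,0.944,-0.05],
  [0.397,0.944,-0.05],
  [0.397,0.944,-0.05],
], yaw=[-0.598,-0.598,-0.598,-0.598,-0.598,-0.598,-0.598,-0.598,-0.598,-0.598,-0.598,-0.598,-0.598,-0.598,-0.598,-0.598,-0.598,-0.598,-0.598,-0.598], fingers=0.5, newtons=20)

```text
t: 2.47
ee_pos: [0.5343, 0.1548, 0.1869]
ee_rot: [-180.0, -0.0, -15.3]
force: [0.4, -1.0, -0.3]
opening: 0.0471
grasp_force: 0.0
```

carry_out([
  [0,0,0],
  [0,0,0],
  [0,0,0],
], yaw=[0,0,0])

```text
t: 2.72
ee_pos: [0.5336, 0.1523, 0.1867]
ee_rot: [180.0, 0.0, -15.3]
force: [-0.0, 0.7, 0.3]
opening: 0.0469
grasp_force: 0.0
```

carry_out([
  [0.0744,0.1767,-0.0],
  [0.0744,0.1767,-0.0],
  [0.0744,0.1767,-0.0],
  [0.0744,0.1767,-0.0],
  [0.0744,0.1767,-0.0],
  [0.0744,0.1767,-0.112],
  [0.0744,0.1767,-0.112],
  [0.0744,0.1767,-0.112],
  [0.0744,0.1767,-0.112],
  [0.0744,0.1767,-0.112],
], yaw=[0,0,0,0,0,0,0,0,0,0])

```text
t: 3.55
ee_pos: [0.6075, 0.3272, 0.0737]
ee_rot: [179.9, 0.2, -15.4]
force: [-0.8, -0.6, -0.5]
opening: 0.0467
grasp_force: 0.0
```

Run:
```python
from h import *
im=cv2.cvtColor(snap("side","s1"),cv2.COLOR_RGB2BGR)
print(bot.observe()["ee_pos"],proj("side",[.608,.329,.012]))
cv2.imwrite("pics/s1z.png",cv2.resize(im[270:370,220:360],None,fx=5,fy=5,interpolation=cv2.INTER_CUBIC))
```

```text
[0.60928268 0.32809078 0.07648391] [289.84416435 331.03317287]
```

View pics/s1z.png

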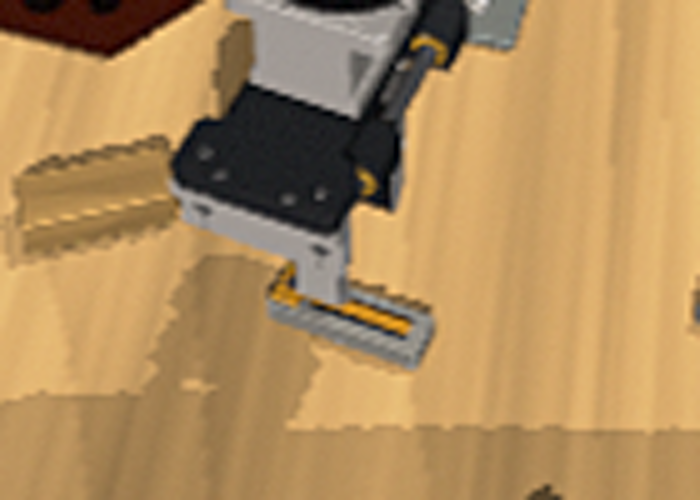

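The gripper sits over the long reed, its visible finger still above the block and aligned with its yaw. I'm going down to put the fingertips about 6 mm above the bench, then gripping.

carry_out([
  [0,0,-0.03],
  [0,0,-0.0465],
  [0,0,-0.0465],
  [0,0,-0.0465],
], yaw=[0,0,0,0])

```text
t: 3.93
ee_pos: [0.6083, 0.3289, 0.0289]
ee_rot: [180.0, 0.0, -15.3]
force: [-0.0, 0.3, -0.0]
opening: 0.0467
grasp_force: 0.0
```

carry_out([
  [0,0,0],
  [0,0,0],
  [0,0,0],
  [0,0,0],
  [0,0,0],
  [0,0,0],
  [0,0,0],
  [0,0,0],
], yaw=[0,0,0,0,0,0,0,0], fingers=0, newtons=20)

```text
t: 4.6
ee_pos: [0.6087, 0.3294, 0.0293]
ee_rot: [-180.0, -0.1, -15.3]
force: [-1.3, -1.4, 4.5]
opening: 0.0217
grasp_force: 20.0
```

carry_out([
  [0,0,0.03],
  [0,0,0.06],
  [0.002,-0.03,0.06],
  [0.002,-0.065,0.06],
  [0.002,-0.1,0.06],
  [0.002,-0.135,0.06],
  [0.002,-0.165,0.06],
  [0.002,-0.19,0.06],
  [0.002,-0.2083,0.06],
  [0.002,-0.2083,0.045],
  [0.002,-0.2083,0.03],
  [0.002,-0.2083,0.022],
  [0.002,-0.2083,0.022],
  [0.002,-0.2083,0.022],
], yaw=[0,0,0,0.03,0.06,0.1,0.147,0.147,0.147,0.147,0.147,0.147,0.147,0.147])

```text
t: 5.77
ee_pos: [0.6095, 0.1211, 0.0495]
ee_rot: [180.0, 0.1, -6.9]
force: [0.6, 0.5, -2.0]
opening: 0.0216
grasp_force: 20.0
```

Run:
```python
from h import *
s=cv2.cvtColor(snap("side","s2"),cv2.COLOR_RGB2BGR); t=cv2.cvtColor(snap("top","t2"),cv2.COLOR_RGB2BGR)
print(bot.observe()["ee_pos"],bot.observe()["ee_rot"])
A=cv2.resize(s[225:285,260:340],None,fx=10,fy=10,interpolation=cv2.INTER_CUBIC)
cv2.imwrite("pics/z3.png",A)
```

```text
[0.61068196 0.12120713 0.05097615] [-1.79992705e+02 -6.40806767e-02 -6.85404293e+00]
```

View pics/z3.png

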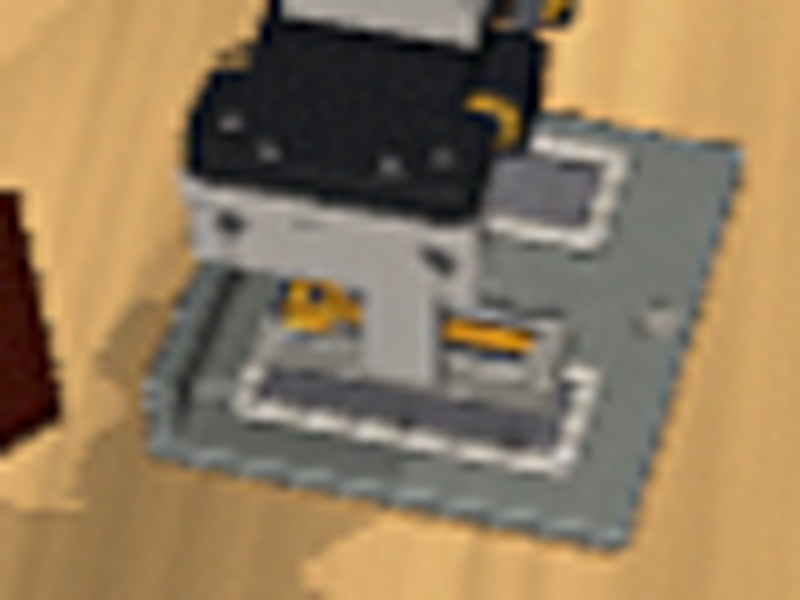

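The block hangs above the long pocket, parallel to it. In the crop its near end is at x≈550–565, and the pocket's near outer corners are at (565,475) and (600,372). I'll compute the offset numerically.

Run:
```python
from fit import *
np.set_printoptions(precision=4,suppress=True)
S=lambda x,y:px(x,y,10,0,0,260,225)
def show(name,p,pts):
    c,s=np.cos(p[2]),np.sin(p[2])
    for m in pts:
        u=proj("side",[p[0]+c*m[0]-s*m[1],p[1]+s*m[0]+c*m[1],m[2]]); print(name,m,(u-[260,225]+.5)*10-.5)
P=(.610,.1207,-.12)
show("pocket",P,[(.044,.019,.012),(-.044,.019,.012),(-.044,-.019,.012),(.039,.014,.008),(-.039,.014,.008)])
show("block",P,[(.036,.011,.022),(-.036,.011,.022),(-.036,.011,.034),(-.036,-.011,.034),(.028,0,.038),(.036,.011,.034)])
print(fit([("side",(.044,.019,.012),S(240,412)),("side",(-.044,.019,.012),S(565,475)),("side",(-.044,-.019,.012),S(600,372))],P)[0])
for u in [(312,300),(318,305)]: print("clamp",unproj("side",S(*u),.038))
im=cv2.imread("pics/s2.png")
# brightness profile along block bottom/pocket at crop columns x=300 and 500
for x in (290,310,480,500,520): print(x,[int(v) for v in im[255:275,260+x//10].sum(1)//3])
```

```text
pocket (0.044, 0.019, 0.012) [230.8428 401.4109]
pocket (-0.044, 0.019, 0.012) [569.9475 465.4524]
pocket (-0.044, -0.019, 0.012) [603.2142 358.7196]
pocket (0.039, 0.014, 0.008) [255.6122 401.9715]
pocket (-0.039, 0.014, 0.008) [554.6144 458.3944]
block (0.036, 0.011, 0.022) [269.3639 357.241 ]
block (-0.036, 0.011, 0.022) [546.9528 409.1429]
block (-0.036, 0.011, 0.034) [548.0292 375.6601]
block (-0.036, -0.011, 0.034) [567.9088 314.1618]
block (0.028, 0, 0.038) [310.9222 287.8656]
block (0.036, 0.011, 0.034) [268.6214 323.7588]
[ 0.6096  0.1243 -0.1282]
clamp [0.6369 0.1215 0.038 ]
clamp [0.6351 0.1231 0.038 ]
290 [95, 104, 143, 119, 116, 120, 112, 84, 88, 83, 104, 163, 128, 89, 94, 91, 102, 122, 114, 129]
310 [86, 106, 129, 101, 135, 121, 112, 72, 85, 79, 83, 169, 195, 86, 92, 92, 101, 136, 101, 116]
480 [90, 151, 69, 131, 88, 67, 140, 149, 118, 117, 83, 83, 85, 84, 132, 197, 119, 116, 119, 121]
500 [73, 117, 99, 121, 117, 58, 146, 160, 117, 121, 109, 86, 80, 71, 77, 157, 141, 113, 115, 115]
520 [112, 87, 118, 62, 129, 100, 128, 141, 109, 120, 120, 89, 85, 78, 79, 155, 197, 102, 116, 113]
```

Run:
```python
from fit import *
im=cv2.imread("pics/s2.png"); k=14; u0,v0,w,h=277,243,57,40
A=cv2.resize(im[v0:v0+h,u0:u0+w],None,fx=k,fy=k,interpolation=cv2.INTER_CUBIC)
def poly(p,pts,col,closed=True):
    c,s=np.cos(p[2]),np.sin(p[2])
    q=[(proj("side",[p[0]+c*x-s*y,p[1]+s*x+c*y,z])-[u0,v0]+.5)*k-.5 for x,y,z in pts]
    cv2.polylines(A,[np.round(np.array(q)*8).astype(np.int32)],closed,col,1,cv2.LINE_AA,3)
r=lambda a,b,z:[(a,b,z),(a,-b,z),(-a,-b,z),(-a,b,z)]
P=(.6096,.1243,-.12); B=(.610,.1210,-.12)
poly(P,r(.044,.019,.012),(0,0,255)); poly(P,r(.039,.014,.012),(0,0,255)); poly(P,r(.039,.014,.008),(0,0,255))
poly(B,r(.036,.011,.022),(0,255,0)); poly(B,r(.036,.011,.034),(0,255,0))
poly(B,[(x+.028,y,z) for x,y,z in r(.006,.009,.038)],(255,0,255))
cv2.imwrite("pics/z4.png",A)
```

```text
(no output)
```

View pics/z4.png

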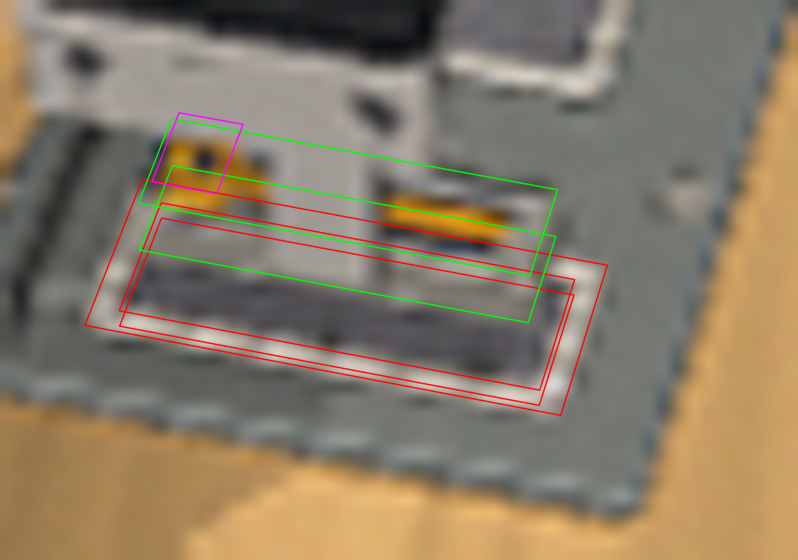

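The overlay fits: red (pocket at y≈.1243) sits on the white walls, and green (block at y≈.121) sits on the block. So the block must go about 3 mm to +y, with x and yaw already right. I'll shift, lower to just above the walls, and check the gap.

carry_out([
  [0,0.003,0],
  [0,0.003,-0.008],
  [0,0.003,-0.008],
  [0,0.003,-0.008],
], yaw=[0,0,0,0])

```text
t: 6.2
ee_pos: [0.6097, 0.1241, 0.0417]
ee_rot: [180.0, 0.1, -6.9]
force: [0.4, 0.6, -2.9]
opening: 0.0217
grasp_force: 20.0
```

```bash
cat > ov.py <<'E'
from fit import *
def overlay(f,out,P,B,L,pl,zb,u0,v0,w=57,h=40,k=14):
    im=cv2.imread(f"pics/{f}.png")
    A=cv2.resize(im[v0:v0+h,u0:u0+w],None,fx=k,fy=k,interpolation=cv2.INTER_CUBIC)
    def poly(p,pts,col):
        c,s=np.cos(p[2]),np.sin(p[2])
        q=[(proj("side",[p[0]+c*x-s*y,p[1]+s*x+c*y,z])-[u0,v0]+.5)*k-.5 for x,y,z in pts]
        cv2.polylines(A,[np.round(np.array(q)*8).astype(np.int32)],True,col,1,cv2.LINE_AA,3)
    r=lambda a,b,z,o=0:[(o+a,b,z),(o+a,-b,z),(o-a,-b,z),(o-a,b,z)]
    a=L/2; poly(P,r(a+.008,.019,.012),(0,0,255)); poly(P,r(a+.003,.014,.012),(0,0,255))
    poly(B,r(a,.011,zb),(0,255,0)); poly(B,r(a,.011,zb+.012),(0,255,0)); poly(B,r(.006,.009,zb+.016,pl),(255,0,255))
    cv2.imwrite(f"pics/{out}.png",A)
E
python3 - <<'E'
from ov import *
snap("side","s3"); print(bot.observe()["ee_pos"])
overlay("s3","z5",(.610,.1243,-.12),(.610,.1243,-.12),.072,.028,.014,277,243)
E
```

```text
[0.60994672 0.1239757  0.04201518]
```

View pics/z5.png

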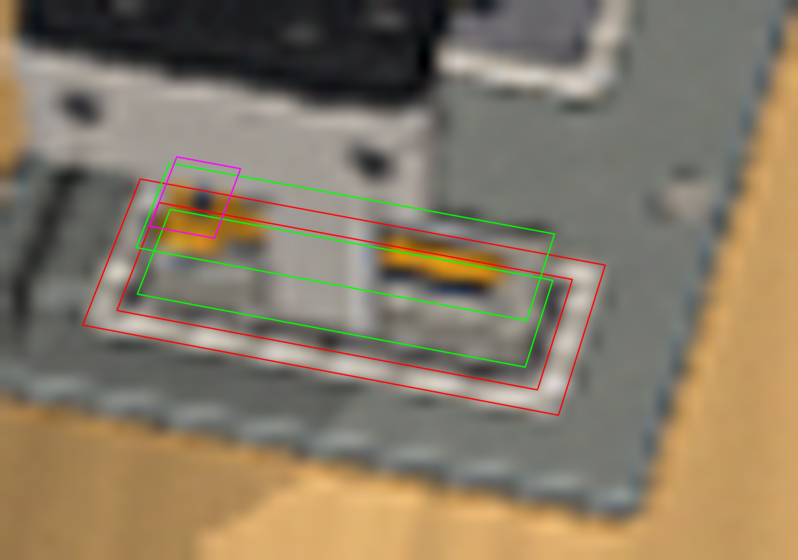

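The block now sits centred within the walls, with a dark gap of about the predicted width along the left wall and at the near end. I'm lowering and watching the force.

carry_out([
  [0,0,-0.002],
  [0,0,-0.004],
  [0,0,-0.0055],
  [0,0,-0.0055],
], yaw=[0,0,0,0])

```text
t: 6.58
ee_pos: [0.6103, 0.1238, 0.0373]
ee_rot: [180.0, 0.0, -6.9]
force: [-3.0, -0.6, 3.3]
opening: 0.0217
grasp_force: 20.0
```

carry_out([
  [0,0,0],
  [0,0,0],
  [0,0,0],
  [0,0,0],
  [0,0,0],
  [0,0,0.02],
  [0,0,0.06],
  [0,0,0.09],
  [0,0,0.09],
], yaw=[0,0,0,0,0,0,0,0,0], fingers=0.5)

```text
t: 7.33
ee_pos: [0.6147, 0.1241, 0.1345]
ee_rot: [-179.9, -0.7, -6.9]
force: [0.8, -0.4, 0.8]
opening: 0.0471
grasp_force: 0.0
```

carry_out([
  [-0.0275,0.028,0],
  [-0.055,0.056,0],
  [-0.0825,0.084,0],
  [-0.11,0.112,0],
  [-0.1375,0.14,0],
  [-0.165,0.168,0],
  [-0.1795,0.182,0],
  [-0.1795,0.182,-0.035],
  [-0.1795,0.182,-0.07],
  [-0.1795,0.182,-0.0985],
  [-0.1795,0.182,-0.0985],
  [-0.1795,0.182,-0.0985],
], yaw=[-0.03,-0.06,-0.09,-0.12,-0.15,-0.169,-0.169,-0.169,-0.169,-0.169,-0.169,-0.169])

```text
t: 8.33
ee_pos: [0.4299, 0.3055, 0.0276]
ee_rot: [179.9, 0.1, -16.6]
force: [-0.1, 0.2, -0.1]
opening: 0.0469
grasp_force: 0.0
```

carry_out([
  [0,0,0],
  [0,0,0],
  [0,0,0],
  [0,0,0],
  [0,0,0],
  [0,0,0],
  [0,0,0],
], yaw=[0,0,0,0,0,0,0], fingers=0)

```text
t: 8.92
ee_pos: [0.4314, 0.3061, 0.0294]
ee_rot: [-180.0, -0.1, -16.6]
force: [-1.3, 0.2, 6.5]
opening: 0.0215
grasp_force: 20.0
```

Gripped at 21.5 mm. I'm carrying it to the short pocket, using the corrected y.

carry_out([
  [0,0,0.035],
  [0,0,0.07],
  [0.019,-0.029,0.07],
  [0.038,-0.058,0.07],
  [0.056,-0.087,0.07],
  [0.075,-0.116,0.07],
  [0.094,-0.145,0.07],
  [0.113,-0.174,0.07],
  [0.132,-0.203,0.07],
  [0.15,-0.232,0.07],
  [0.1695,-0.2614,0.07],
  [0.1695,-0.2614,0.05],
  [0.1695,-0.2614,0.03],
  [0.1695,-0.2614,0.018],
  [0.1695,-0.2614,0.014],
  [0.1695,-0.2614,0.014],
], yaw=[0,0,0,0.03,0.06,0.09,0.12,0.15,0.169,0.169,0.169,0.169,0.169,0.169,0.169,0.169])

```text
t: 10.25
ee_pos: [0.5992, 0.0449, 0.0412]
ee_rot: [180.0, 0.1, -6.9]
force: [-0.3, 0.2, 0.2]
opening: 0.0217
grasp_force: 20.0
```

Run:
```python
from ov import *
snap("side","s4"); print(bot.observe()["ee_pos"])
overlay("s4","z6",(.600,.0446,-.12),(.600,.0446,-.12),.050,.017,.014,280,228)
```

```text
[0.59998077 0.04487457 0.04229439]
```

View pics/z6.png

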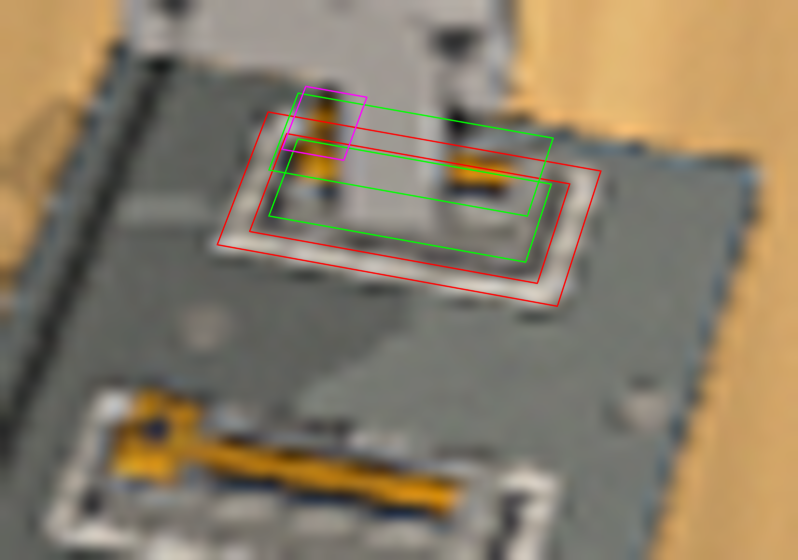

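The long reed lies in its pocket. The short block is inside the short pocket's walls, perhaps 1 mm towards the near end. I'm nudging +1 mm in x and lowering.

carry_out([
  [0.001,0,-0.002],
  [0.001,0,-0.004],
  [0.001,0,-0.0055],
  [0.001,0,-0.0055],
], yaw=[0,0,0,0])

```text
t: 10.63
ee_pos: [0.6017, 0.0447, 0.0376]
ee_rot: [-180.0, -0.1, -6.9]
force: [-1.6, 1.2, 2.5]
opening: 0.0214
grasp_force: 20.0
```

carry_out([
  [0,0,0],
  [0,0,0],
  [0,0,0],
  [0,0,0],
  [0,0,0],
  [0,0,0.02],
  [0,0,0.06],
  [0,0,0.1],
  [0,0,0.14],
  [0,0,0.16],
  [0,0,0.16],
], yaw=[0,0,0,0,0,0,0,0,0,0,0], fingers=0.5)

```text
t: 11.55
ee_pos: [0.6046, 0.0442, 0.2037]
ee_rot: [-180.0, -0.7, -6.9]
force: [1.0, -0.3, 1.0]
opening: 0.0473
grasp_force: 0.0
```

carry_out([
  [-0.01,-0.036,0],
  [-0.02,-0.072,0],
  [-0.03,-0.108,0],
  [-0.04,-0.144,0],
  [-0.05,-0.18,0],
  [-0.06,-0.216,0],
  [-0.07,-0.252,0],
  [-0.08,-0.288,0],
  [-0.089,-0.3226,0],
  [-0.089,-0.3226,-0.0265],
  [-0.089,-0.3226,-0.0265],
  [-0.089,-0.3226,-0.0265],
], yaw=[0.04,0.08,0.12,0.16,0.2,0.24,0.28,0.3,0.3,0.3,0.3,0.3], fingers=0)

```text
t: 12.55
ee_pos: [0.5106, -0.2769, 0.1675]
ee_rot: [-179.7, 0.2, 10.3]
force: [-0.3, 0.0, 0.6]
opening: 0.0006
grasp_force: 0.0
```

Run:
```python
from h import *
s=cv2.cvtColor(snap("side","s5"),cv2.COLOR_RGB2BGR); o=bot.observe(); print(o["ee_pos"],o["opening"],o["force"])
c=lambda u,v,w,h,k:cv2.resize(s[v:v+h,u:u+w],(w*k,h*k),interpolation=cv2.INTER_CUBIC)
cv2.imwrite("pics/z7.png",np.hstack([c(268,222,72,60,5),c(310,110,72,60,5)]))
```

```text
[ 0.51159448 -0.27702926  0.16902262] 0.00046989770605701764 [-0.02607831  0.43940879  0.31065946]
```

View pics/z7.png

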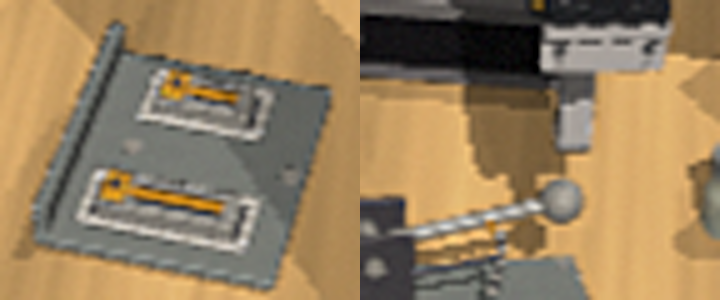

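Both reeds lie in their pockets, brass plates towards the rail. The closed fingertips are above the ball but look slightly nearer the robot: tip ≈ (574,150) and ball ≈ (563,202) in the crop. I'll check this by projection.

Run:
```python
from h import *
np.set_printoptions(precision=1,suppress=True)
f=lambda p:(proj("side",p)-[310,110]+.5)*5-.5+np.array([360,0])
for z in (.148,.18): 
  for dx in (-.008,0,.008): print("tip",z,dx,f([.5113+dx,-.2770,z]))
print("tip near face",f([.5113,-.2645,.148]),"ball",f([.512,-.2775,.109]))
g=cv2.imread("pics/s5.png").sum(2)//3
for v in (131,134,137): print("finger row",v,g[v,340:364].tolist())
for v in (146,150,153): print("ball row",v,g[v,340:364].tolist())
for n in("side",):
    for d in bot.look_for("wind_knob",n)[:2]: print(np.array(d["centre"]),d["conf"])
```

```text
tip 0.148 -0.008 [582.8 146.2]
tip 0.148 0 [569.5 145.2]
tip 0.148 0.008 [556.2 144.2]
tip 0.18 -0.008 [587.   99.5]
tip 0.18 0 [573.5  98.4]
tip 0.18 0.008 [560.   97.4]
tip near face [568.5 156. ] ball [563.8 199.9]
finger row 131 [71, 75, 72, 71, 69, 70, 70, 67, 92, 76, 145, 184, 170, 168, 163, 165, 161, 156, 161, 160, 167, 170, 169, 167]
finger row 134 [98, 99, 96, 92, 90, 89, 93, 91, 80, 61, 134, 167, 163, 160, 160, 162, 164, 155, 158, 165, 170, 169, 168, 166]
finger row 137 [97, 99, 95, 91, 91, 92, 91, 89, 96, 101, 147, 166, 164, 163, 162, 163, 159, 157, 159, 163, 169, 170, 171, 168]
ball row 146 [91, 95, 92, 93, 87, 131, 157, 129, 115, 112, 127, 142, 145, 155, 168, 170, 165, 163, 161, 166, 171, 171, 168, 165]
ball row 150 [129, 91, 105, 161, 178, 142, 109, 113, 134, 154, 172, 167, 152, 130, 132, 156, 167, 162, 162, 170, 172, 170, 168, 166]
ball row 153 [121, 115, 109, 101, 105, 141, 135, 98, 90, 99, 103, 104, 99, 124, 161, 169, 164, 160, 164, 169, 171, 170, 166, 164]
[340.9 151.8] 0.68
```

Perspective explains most of that; I'm correcting by 2 mm in +x. I'll come down to find the contact.

carry_out([
  [0.002,0,-0.01],
  [0.002,0,-0.02],
  [0.002,0,-0.022],
  [0.002,0,-0.022],
  [0.002,0,-0.022],
], yaw=[0,0,0,0,0])

```text
t: 13.07
ee_pos: [0.5142, -0.2777, 0.1481]
ee_rot: [-180.0, 0.0, 10.3]
force: [0.6, 0.1, -0.7]
opening: 0.0005
grasp_force: 0.0
```

carry_out([
  [0,0,-0.001],
  [0,0,-0.003],
  [0,0,-0.003],
  [0,0,-0.003],
], yaw=[0,0,0,0])

```text
t: 13.4
ee_pos: [0.5142, -0.2782, 0.1454]
ee_rot: [180.0, -0.0, 10.3]
force: [-0.6, -1.1, -0.6]
opening: 0.0005
grasp_force: 0.0
```

carry_out([
  [0,0,-0.001],
  [0,0,-0.002],
  [0,0,-0.002],
  [0,0,-0.002],
], yaw=[0,0,0,0])

```text
t: 13.73
ee_pos: [0.5142, -0.2783, 0.1442]
ee_rot: [180.0, 0.0, 10.3]
force: [-2.8, 1.0, 5.6]
opening: 0.0004
grasp_force: 2.7
```

Contact came at TCP z≈.1445, as expected (.145). I'm pressing smoothly to the third click, at TCP z≈.098.

carry_out([
  [0,0,-0.004],
  [0,0,-0.009],
  [0,0,-0.014],
  [0,0,-0.019],
  [0,0,-0.024],
  [0,0,-0.029],
  [0,0,-0.034],
  [0,0,-0.038],
  [0,0,-0.041],
  [0,0,-0.043],
  [0,0,-0.0445],
  [0,0,-0.0455],
  [0,0,-0.0455],
  [0,0,-0.0455],
], yaw=[0,0,0,0,0,0,0,0,0,0,0,0,0,0])

```text
t: 14.9
ee_pos: [0.514, -0.2794, 0.0992]
ee_rot: [179.9, 0.1, 10.3]
force: [-4.7, -1.9, 7.2]
opening: 0.0006
grasp_force: 3.6
```

Run:
```python
from h import *
np.set_printoptions(precision=4,suppress=True)
z=[];f=[]
for i in range(8):
    s=np.array(bot.capture("side")); o=bot.observe(); z.append(o["ee_pos"]); f.append(o["force"])
cv2.imwrite("pics/s6.png",s[:,:,::-1])
print(np.mean(z,0),np.std(z,0),np.mean(f,0),o["t"],o["ee_rot"])
for d in bot.look_for("wind_knob","side")[:3]: print(np.array(d["centre"]),d["conf"])
print("ball pred",proj("side",[.512,-.2775,.0625]))
g=s.astype(int).sum(2)//3
for v in range(156,174): print(v,g[v,335:362].tolist())
```

```text
[ 0.514  -0.2794  0.0992] [0. 0. 0.] [-4.7006 -1.6466  7.3785] 15.3 [179.8703   0.0647  10.3217]
[345.  160.3] 0.5
ball pred [349.2866 162.2459]
156 [95, 94, 142, 142, 102, 94, 94, 96, 97, 95, 89, 59, 133, 172, 167, 166, 166, 176, 145, 135, 161, 161, 164, 167, 171, 175, 173]
157 [114, 129, 154, 149, 122, 111, 99, 93, 97, 95, 91, 71, 131, 166, 163, 158, 157, 159, 168, 170, 162, 162, 164, 168, 172, 174, 172]
158 [179, 178, 122, 75, 149, 175, 134, 92, 97, 93, 95, 74, 86, 107, 107, 89, 67, 93, 149, 166, 160, 163, 164, 168, 173, 175, 170]
159 [146, 130, 118, 135, 162, 161, 125, 89, 90, 90, 81, 87, 98, 110, 115, 113, 112, 134, 162, 166, 162, 161, 163, 167, 173, 174, 171]
160 [146, 102, 102, 130, 131, 131, 122, 108, 100, 98, 90, 108, 131, 146, 151, 148, 138, 144, 163, 165, 163, 163, 163, 169, 173, 176, 170]
161 [84, 71, 80, 98, 143, 166, 161, 159, 163, 160, 138, 123, 137, 153, 166, 158, 155, 146, 135, 149, 165, 165, 165, 168, 173, 175, 172]
162 [61, 41, 115, 157, 147, 139, 141, 146, 152, 159, 136, 121, 133, 158, 198, 185, 152, 140, 123, 144, 165, 165, 165, 170, 173, 175, 171]
163 [119, 95, 
[... 769 characters left out ...]
170]
169 [83, 94, 110, 120, 119, 118, 119, 121, 124, 124, 127, 127, 125, 124, 121, 119, 119, 119, 119, 119, 119, 148, 170, 172, 175, 173, 170]
170 [99, 123, 121, 121, 120, 120, 120, 120, 122, 122, 122, 124, 124, 121, 120, 120, 118, 120, 118, 116, 123, 156, 171, 175, 175, 174, 169]
171 [76, 111, 121, 119, 120, 121, 117, 119, 118, 119, 119, 122, 122, 121, 122, 120, 119, 121, 118, 116, 132, 161, 170, 173, 174, 174, 169]
172 [100, 110, 118, 119, 118, 120, 119, 120, 119, 121, 118, 118, 117, 119, 119, 116, 118, 116, 120, 118, 116, 132, 161, 176, 175, 175, 169]
173 [123, 121, 119, 118, 120, 119, 119, 121, 119, 117, 120, 118, 116, 116, 117, 117, 119, 119, 119, 119, 118, 119, 158, 177, 177, 173, 168]
```

The ball centre shows at about (349,162), as predicted for the third click, but the measured depth is 45.8 mm, just short of 46.5. I'm pressing about 2 mm more.

carry_out([
  [0,0,-0.001],
  [0,0,-0.002],
  [0,0,-0.002],
  [0,0,-0.002],
  [0,0,-0.002],
], yaw=[0,0,0,0,0])

```text
t: 15.77
ee_pos: [0.5141, -0.2794, 0.0975]
ee_rot: [179.9, 0.1, 10.3]
force: [-5.0, -1.2, 8.7]
opening: 0.0004
grasp_force: 4.3
```

The force jumped from 7.4 to 8.7 N over 1.7 mm, which is the third click passed, at about 47.5 mm. I'll do a short hold to check it's steady, along with the reeds, then hand in.

carry_out([
  [0,0,0],
  [0,0,0],
  [0,0,0],
  [0,0,0],
  [0,0,0],
  [0,0,0],
], yaw=[0,0,0,0,0,0])

```text
t: 16.27
ee_pos: [0.5142, -0.2794, 0.0975]
ee_rot: [179.9, 0.1, 10.3]
force: [-5.8, -1.4, 8.7]
opening: 0.0001
grasp_force: 4.3
```

Run:
```python
from h import *
a=cv2.imread("pics/s5.png").astype(int); b=snap("side","s7")[:,:,::-1].astype(int)
print("seat region change",np.abs(a-b)[225:282,268:340].mean()); o=bot.observe(); print(o["ee_pos"],o["force"],o["t"])
if 7<o["force"][2]<12 and .096<o["ee_pos"][2]<.0985: print(bot.job_done())
```

```text
seat region change 3.900666016894087
[ 0.51416412 -0.27940041  0.09748975] [-5.39605066 -0.96607101  8.91980605] 16.3167
the job is handed in; nothing more can be done
None
```

Handed in at 16.3 s: both reeds lie in their own pockets with the screw plates at the rail, and the closed fingers hold the wind key about 1 mm past the third click, short of the stop (about 47.5 mm down, 8.7 N, steady over the final half second).

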